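# Gather the mill balls in the beak corner of the tub

## Robot

A 6-joint arm with a two-finger parallel gripper is mounted at the origin on the work surface. World frame = base frame: x ahead of the robot, y to its left, z up, the work surface at z = 0. Lengths are in m, angles in rad, forces in N, time in s.
With the tool pointing down it reaches from about 0.325 to 1 m from the base axis. Payload 5.1 kg.
Tool frame: the origin (TCP) lies midway between the tips of the shut fingers; the grasp point (between the pads) lies 19 mm behind it; z points along the fingers, y is the line along which they close (so a half turn about z gives the same grasp; the last joint's range is limited). The gripper opens to 85 mm and grips with 20 to 120 N. Pads are 22 mm wide; open, the fingers measure 114 mm over their backs; the gripper's body (76 mm by 85 mm) begins 54 mm behind the grasp point. The pads swing forward as they close: fully open they stand 13 mm farther back than shut.
Start: joints at [-1.364, 0.124, 1.65, -0, 1.367, -0.083], TCP at [0.186, -0.623, 0.231] pointing down, gripper open.
Joint ranges: [-2.61, 2.61], [-1.02, 2.33], [0.03, 2.71], [-1.35, 4.49], [0.32, 2.68], [-2.91, 2.91]. Speed limits (rad/s): [2.57, 2.57, 3.14, 3.14, 3.14, 3.14].

## Interface

Orientations are given as a unit quaternion [w, x, y, z].
In Python, from plant import move_ptp, move_l, movej, command_gripper, pause, solve_ik, camera, PlanningError, job_done, boxes_of, cut_out, place_of, get_time, get_joints, get_joint_velocities, get_joint_torque, get_eef_pos, get_eef_rot, get_ft_force, get_wrist_torque, get_grip_width, get_gripper_force gives the robot as it stands. The module is installed in compiled form; this text tells all that it offers. Calls block until the motion is done:
- move_ptp(position, orientation): joint-space move of the TCP to a pose.
- move_l(position, attitude=None, feed=0.15): straight line of the TCP; attitude=None keeps the orientation; feed is the mean speed in m/s.
- movej(angles): joint-space move.
- command_gripper(opening, strength=None): finger opening in m; strength is the grip in N (None keeps the last); returns when the fingers have stopped.
- pause(seconds).
- solve_ik(position, orientation): joint angles nearest the present ones, or None.
- camera(name): name is "scene" or "top" or "wrist"; returns a dict with "img" (400x640x3 uint8, blue, green, red), "intrinsics" (3x3 intrinsics, pixels), "extrinsics" (4x4, takes a point from world to camera coordinates). Camera axes: x right, y up, looking along -z (the intrinsics and any distortion apply to the point x, -y, -z); pixel columns grow to the right and rows downward; lengths in m; the calibration is good to about 2 mm. A picture is of the moment at which its call begins. There is no depth.
A pose or a line that the arm cannot do raises PlanningError and nothing moves.
- job_done(): hands the job in; it is judged then, once.
Trained networks look in a picture, given as the dict that the camera call returned (one of the last four; its "shot" number tells which), for a name from the list of things; names that differ only in an ending like _2 or _b are one class to them, and where a whole thing is asked for, a point or a joint stands for the part that bears it (a point fixed in the world has none). Each returns a list of dicts, best first, with "confidence" (0 to 1); they miss things now and then, are a little off and sometimes report something else, mostly with a low value. They report only what shows in the picture. A call takes as long as a camera call. They do not tell look-alikes from the thing itself.
- boxes_of(picture, target): "point" ([column, row] in pixels, amid what is visible of it).
- cut_out(picture, target): "region" (400x640 bool, what is visible of it) and "point" ([column, row] in pixels, amid what is visible of it).
- place_of(picture, target): "point" ([column, row] in pixels: a listed point, or the origin of a listed thing).
Readings, each from a call of its own:
- get_time(): time.
- get_joints(): joint angles.
- get_joint_velocities(): joint speeds.
- get_joint_torque(): joint torques, N m.
- get_eef_pos(): TCP position.
- get_eef_rot(): TCP orientation.
- get_ft_force(): force on the tool from outside, world axes, zero at the start.
- get_wrist_torque(): the same for the moment, N m.
- get_grip_width(): finger opening in m.
- get_gripper_force(): force on a finger pad.
Only numpy, scipy, OpenCV 4.12 (cv2) and the standard library are available. Lean on these libraries where they do the work, as an engineer would, in place of code of your own. Each camera call takes 0.05 s, during which the arm holds its last target. There are 200 camera calls.

## Task

Pick up the loaded scoop, pour its three mill balls into the grey tub with the other two, and lay the empty scoop back down on the table, the right way up. Then lift the tub by its handle clear of the table, tilt it about 25 degrees towards the corner with the pouring beak so that all five balls bunch up in that corner, not strung out along a wall, and finish while still holding it there, tilted and steady. Spill no ball, and leave the bowl, the blue pot and the plywood board where they are.

Things in the scene. Friction and masses are not known exactly. Their poses are not given: they have to be found in the camera images.
- tub: Open grey plastic tub, 190 x 134 mm outside (its x, y), walls 60 mm high, 4 mm thick like the floor, 250 g. Origin: centre of its underside; z up. Any yaw, left or right of the scoop. A fixed handle bridges its middle along y on 24 mm wide posts outside the long walls. One corner (+x, +y) has a pouring beak, 25 mm long, jutting out below the rim, which is 46 mm high there; others are plain.
- tub_handle (a point): Centre of the tub's handle bar, 115 mm above the tub's underside: a straight bar along the tub's y, 14 mm wide (tub x), 18 mm high, 134 mm between the posts, free underneath. Axes as the tub's.
- tub_in (a point): Centre of the tub's inner floor (4 mm above its underside). Axes as the tub's. Inside the floor is 182 x 126 mm.
- tub_corner (a point): The inner floor corner below the pouring beak (tub x +91, y +63, z +4 mm from the tub's origin). Axes as the tub's.
- scoop: Aluminium hand scoop with wooden handle, 110 g, level on the table. Bowl 94 x 82 mm, side and back walls 42 mm high (sides 32 mm near the mouth), open mouth facing scoop +x. Its floor rises 12 degrees to the mouth: the balls lie at the back until the mouth is dipped more than that. Handle to -x. Origin: under the bowl's centre at table level.
- scoop_grip (a point): Point on the scoop's handle axis to grip: 92 mm behind the bowl's centre, 32 mm above the table when the scoop stands. The handle is a bar along scoop x, 18 mm wide (scoop y) and 16 mm high, and reaches from 46 mm ahead of this point to 76 mm behind it. Axes as the scoop's.
- scoop_lip (a point): Middle of the scoop's mouth edge, 138 mm ahead of scoop_grip and 9 mm lower. Axes as the scoop's.
- bowl: Bystander: terracotta bowl, 110 mm across, 50 mm high. Origin: centre of its underside.
- pot: Bystander: blue ceramic pot, 90 mm across, 100 mm high. Origin: centre of its underside.
- bat: Bystander: plywood board lying flat, 140 x 90 x 18 mm. Origin: centre of its underside.
- ball0_center (a point): Centre of a white ceramic mill ball, 24 mm across, 26 g, lying in the scoop at the start.
- ball1_center (a point): Centre of a white ceramic mill ball, 24 mm across, 26 g, lying in the scoop at the start.
- ball2_center (a point): Centre of a white ceramic mill ball, 24 mm across, 26 g, lying in the scoop at the start.
- ball3_center (a point): Centre of a white ceramic mill ball, 24 mm across, 26 g, lying loose in the tub at the start.
- ball4_center (a point): Centre of a white ceramic mill ball, 24 mm across, 26 g, lying loose in the tub at the start.
Mind the look-alikes: they are no part of the job. Leave any green, pink or purple look-alike of the scoop alone.

How it is judged:
On the way, in this order (a step that is already met when the one before it is completed fails the run):
1. the scoop is lifted by the gripper with its three balls in it (height (world z) of scoop_grip above 0.07 m and contact force between the fingers and scoop above 0.5 N and distance between each of ball0_center, ball1_center, ball2_center and scoop below 0.07 m), for 0.2 s.
2. all five balls are in the tub, which still stands on the table, while the scoop is held (x of ball0_center in the frame of tub_in between -0.091 and 0.091 m and y of ball0_center in the frame of tub_in between -0.063 and 0.063 m and z of ball0_center in the frame of tub_in between 0 and 0.05 m and x of ball1_center in the frame of tub_in between -0.091 and 0.091 m and y of ball1_center in the frame of tub_in between -0.063 and 0.063 m and z of ball1_center in the frame of tub_in between 0 and 0.05 m and x of ball2_center in the frame of tub_in between -0.091 and 0.091 m and y of ball2_center in the frame of tub_in between -0.063 and 0.063 m and z of ball2_center in the frame of tub_in between 0 and 0.05 m and x of ball3_center in the frame of tub_in between -0.091 and 0.091 m and y of ball3_center in the frame of tub_in between -0.063 and 0.063 m and z of ball3_center in the frame of tub_in between 0 and 0.05 m and x of ball4_center in the frame of tub_in between -0.091 and 0.091 m and y of ball4_center in the frame of tub_in between -0.063 and 0.063 m and z of ball4_center in the frame of tub_in between 0 and 0.05 m and height (world z) of tub below 0.01 m and contact force between the fingers and scoop above 0.5 N), for 0.2 s.
3. the empty scoop lies on the table the right way up, let go (height (world z) of scoop_grip below 0.045 m and angle between scoop_grip's own z axis and vertical below 0.15 rad and contact force between each of the fingers, tub and scoop below 0.05 N), for 0.2 s.
At the end, for the whole second after the job is handed in: All ball centres within 95 mm of the floor corner below the beak; tub held still in the fingers, tilted 15 to 40 degrees, its +x and +y both 6 degrees or more down, that corner over 25 mm above the table; scoop lying on the table within 9 degrees of level, touched by neither fingers nor tub (all of step 3 and distance between each of ball0_center, ball1_center, ball2_center, ball3_center, ball4_center and tub_corner below 0.095 m and angle between tub's own z axis and vertical between 0.26 and 0.7 rad and angle between tub's own x axis and vertical above 1.6708 rad and angle between tub's own y axis and vertical above 1.6708 rad and height (world z) of tub_corner above 0.025 m and contact force between the fingers and tub above 0.5 N and angular speed of tub below 0.3 rad/s and linear speed of tub below 0.05 m/s and contact force between tub and bowl below 0.05 N and contact force between tub and pot below 0.05 N and contact force between tub and bat below 0.05 N); the arm keeps its last pose, push and grip.
It fails at once if the bowl is pushed more than 30 mm (distance of bowl from where it was at the start of the episode above 0.03 m).
It fails at once if the pot is pushed more than 30 mm (distance of pot from where it was at the start of the episode above 0.03 m).
It fails at once if the board is pushed more than 30 mm (distance of bat from where it was at the start of the episode above 0.03 m).
It also fails if it takes over 67 s, if anything falls off the work surface, if the arm or the gripper's body presses on something with over 40 N, if the wrist force passes 120 N, or if a joint passes its speed limit or range.

## Working session

There is one attempt and no reset: what is moved stays moved. The work goes in short steps, each a Python script; the robot and the scene stay as the last script left them, time stands still between calls to the robot, and variables do not carry over. Pictures are saved under pics/ and viewed, at most 10 in all, crops included, and the job is handed in when it is done.

```bash
mkdir -p pics; cat > h.py <<'E'
import numpy as np, cv2
from scipy.spatial.transform import Rotation as R
from plant import *
def ray(c,px):
    K=np.array(c["intrinsics"]);E=np.array(c["extrinsics"])
    d=np.linalg.inv(K)@np.array([px[0],px[1],1.]); d=np.array([d[0],-d[1],-d[2]])
    Rm=E[:3,:3]; return -Rm.T@E[:3,3], Rm.T@d
def at_z(c,px,z):
    o,d=ray(c,px); return o+d*(z-o[2])/d[2]
def proj(c,p):
    E=np.array(c["extrinsics"]);q=E[:3,:3]@np.array(p)+E[:3,3]; q=np.array([q[0],-q[1],-q[2]])
    u=np.array(c["intrinsics"])@q; return u[:2]/u[2]
def quat(M):
    q=R.from_matrix(M).as_quat(); return [q[3],q[0],q[1],q[2]]
def rot(q): return R.from_quat([q[1],q[2],q[3],q[0]]).as_matrix()
E
python3 - <<'E'
from h import *
H={"tub":0,"tub_handle":.115,"tub_in":.004,"tub_corner":.004,"scoop":0,"scoop_grip":.032,"scoop_lip":.023,"bowl":0,"pot":0,"bat":0,"ball0_center":.02}
ims=[]
for n in("top","scene"):
    c=camera(n); im=c["img"].copy()
    print(n,ray(c,(320,200))[0])
    for t,z in H.items():
        for r in place_of(c,t)[:5]:
            if r["confidence"]<.15: continue
            p=r["point"]; print(t,round(r["confidence"],2),np.round(p),np.round(at_z(c,p,z),3))
    cv2.imwrite(f"pics/{n}0.png",im)
print(get_time(),get_eef_rot())
E
```

```text
top [ 0.37417059 -0.02313363  1.72905366]
tub 0.82 [259. 167.] [0.613 0.214 0.   ]
tub 0.65 [374. 188.] [ 0.549 -0.196  0.   ]
tub_handle 0.93 [256. 169.] [0.592 0.208 0.115]
tub_handle 0.47 [261. 169.] [0.593 0.191 0.115]
tub_in 0.92 [259. 169.] [0.606 0.211 0.004]
tub_corner 0.63 [264. 140.] [0.711 0.199 0.004]
scoop 0.85 [475. 248.] [ 0.345 -0.556  0.   ]
scoop 0.62 [378. 178.] [ 0.587 -0.211  0.   ]
scoop 0.57 [385. 128.] [ 0.768 -0.234  0.   ]
scoop 0.55 [415. 268.] [ 0.271 -0.344  0.   ]
scoop_grip 0.94 [366. 202.] [ 0.496 -0.166  0.032]
scoop_grip 0.9 [370. 107.] [ 0.832 -0.177  0.032]
scoop_grip 0.71 [425. 244.] [ 0.355 -0.372  0.032]
scoop_grip 0.7 [504. 240.] [ 0.376 -0.645  0.032]
scoop_lip 0.93 [385. 167.] [ 0.623 -0.233  0.023]
scoop_lip 0.9 [469. 258.] [ 0.312 -0.528  0.023]
scoop_lip 0.87 [410. 284.] [ 0.216 -0.326  0.023]
scoop_lip 0.8 [396. 134.] [ 0.74  -0.27   0.023]
bowl 0.69 [316. 122.] [0.784 0.013 0.   ]
bowl 0.56 [376. 186.] [ 0.557 -0.203  0.   ]
bowl 0.46 [277. 163.] [0.63  0.151 0.   ]
pot 0.85 [187. 154.] [0.653 0.471 0.   ]
bat 0.64 [446. 174.] [ 0.605 -0
[... 529 characters left out ...]

scoop 0.57 [242. 286.] [ 0.768 -0.242  0.   ]
scoop_grip 0.9 [212. 159.] [ 0.35  -0.365  0.032]
scoop_grip 0.87 [269. 200.] [ 0.502 -0.173  0.032]
scoop_grip 0.82 [122. 168.] [ 0.381 -0.647  0.032]
scoop_grip 0.69 [261. 307.] [ 0.837 -0.181  0.032]
scoop_lip 0.95 [164. 155.] [ 0.326 -0.525  0.023]
scoop_lip 0.72 [249. 237.] [ 0.624 -0.228  0.023]
scoop_lip 0.67 [226. 130.] [ 0.225 -0.331  0.023]
scoop_lip 0.59 [229. 271.] [ 0.728 -0.279  0.023]
bowl 0.9 [330. 289.] [0.778 0.009 0.   ]
pot 0.7 [473. 250.] [ 0.665  0.442 -0.   ]
bat 0.76 [173. 232.] [ 0.596 -0.464  0.   ]
ball0_center 0.51 [255. 211.] [ 0.535 -0.217  0.02 ]
1.2 [ 2.98593384e-05  9.89519844e-01  1.44396940e-01 -1.99416483e-05]
```

View pics/top0.png

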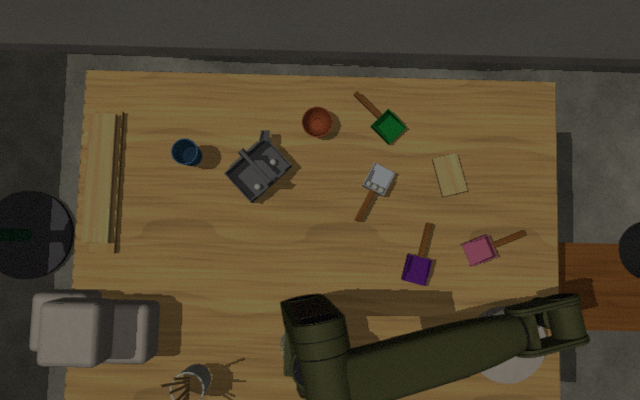

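View pics/scene0.png

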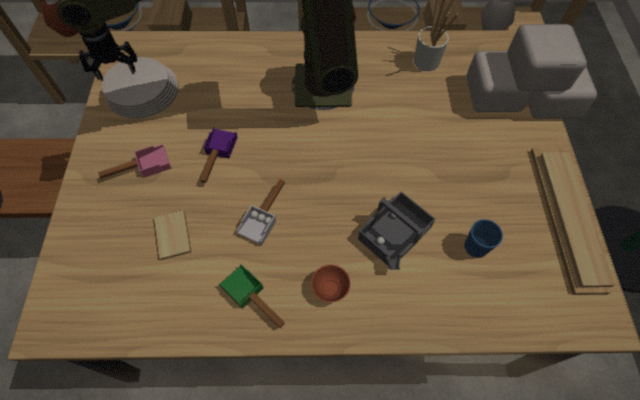

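The real scoop is the aluminium one at top (378,180), with its grip near (0.50,-0.17) and yaw about -26°. The tub is at top (259,170) with the beak at (265,135), so its yaw is about -41°. Both views agree, and the lip-to-grip distance comes out at 138 mm as it should. I'll check reachability, hover, and look closer.

```bash
cat >> h.py <<'E'
def frame(yaw,pitch=0.,flip=1):
    """object frame with x at yaw, mouth dipped by pitch -> tool attitude (tool z = -obj z, tool x = flip*obj x)"""
    O=R.from_euler("ZY",[yaw,pitch]).as_matrix()
    return O, np.column_stack([flip*O[:,0],-flip*O[:,1],-O[:,2]])
def tcp_of(grip,T): return np.array(grip)+.019*T[:,2]
E
python3 - <<'E'
from h import *
sy=np.arctan2(-.06,.1245); ty=np.radians(-40.7); tub=np.array([.605,.208,0])
for f in(1,-1):
    _,T=frame(sy,0,f); print("scoop",f,solve_ik(list(tcp_of([.499,-.17,.032],T)),quat(T)))
    for side in(0,np.pi):
      for p in(0,.5,.8,1.0):
        O,T=frame(ty+side,p,f); Oh=frame(ty+side)[0]
        lip=tub+Oh@[-.06,0,.085]; g=lip+O@[-.138,0,.009]
        print("pour",f,side,p,np.round(g,3),solve_ik(list(tcp_of(g,T)),quat(T)))
    # tub grip: tool y = +-tub x
    for tilt in (0,.44):
        M=R.from_rotvec(tilt*np.array([-np.sin(ty+np.pi/4),np.cos(ty+np.pi/4),0])).as_matrix()
        T=M@frame(ty+np.pi/2,0,f)[1]
        print("tub",f,tilt,solve_ik(list(tcp_of(tub+[0,0,.115+.1*(tilt>0)],T)),quat(T)))
_,T=frame(sy,0,1)
move_ptp([.53,-.185,.30],quat(T))
c=camera("wrist"); cv2.imwrite("pics/w1.png",c["img"])
for t,z in(("scoop_grip",.032),("scoop_lip",.023),("scoop",0)):
    for r in place_of(c,t)[:2]: print(t,r["confidence"],np.round(r["point"]),np.round(at_z(c,r["point"],z),4))
print(get_time())
E
```

```text
scoop 1 [-4.30201449e-01  1.00233288e-01  2.07816324e+00 -4.44089210e-16
  9.63196121e-01  1.58968041e+00]
pour 1 0 0 [0.455 0.337 0.094] [ 5.42966575e-01  9.06594296e-02  1.96494469e+00 -4.44089210e-16
  1.08598853e+00  2.82411191e+00]
pour 1 0 0.5 [0.471 0.323 0.159] [0.31947185 0.15128682 1.83501897 0.42727766 1.44208284 2.4829266 ]
pour 1 0 0.8 [0.492 0.306 0.19 ] [0.20451864 0.25636677 1.7402093  0.60895008 1.68171192 2.38355859]
pour 1 0 1.0 [0.509 0.291 0.206] [0.14170436 0.34483179 1.67510024 0.71644881 1.83849749 2.35044651]
pour 1 3.141592653589793 0 [0.755 0.079 0.094] [ 3.34323704e-02  4.76640524e-01  1.48845558e+00 -4.44089210e-16
  1.17649655e+00 -8.27014951e-01]
pour 1 3.141592653589793 0.5 [0.739 0.093 0.159] [ 0.18134105  0.26223644  1.70522329 -0.49377042  0.90613433 -0.42310218]
pour 1 3.141592653589793 0.8 [0.718 0.11  0.19 ] [ 0.29256636  0.18628993  1.82319672 -0.91338741  0.86948216 -0.04522336]
pour 1 3.141592653589793 1.0 [0.701 0.125 0.206] [ 0.36986991  0.16791911  1.89040688 -1.1964044   0.92308911  0.21390497]
tub 1 0 [ 2.47262130e-01  2.17301497e-01  1.7
[... 896 characters left out ...]
159] [ 0.18134105  0.26223644  1.70522329 -0.49377042  0.90613433  2.71849047]
pour -1 3.141592653589793 0.8 [0.718 0.11  0.19 ] None
pour -1 3.141592653589793 1.0 [0.701 0.125 0.206] None
tub -1 0 [ 2.47262130e-01  2.17301497e-01  1.78226691e+00 -4.44089210e-16
  1.14202425e+00 -2.18398152e+00]
tub -1 0.44 [ 0.22211937  0.36709843  1.46335055  0.06343743  1.74662822 -2.21184737]
scoop_grip 0.87 [317. 186.] [ 0.4995 -0.1693  0.032 ]
scoop_grip 0.6 [486. 216.] [ 0.3565 -0.3671  0.032 ]
scoop_lip 0.87 [488. 289.] [ 0.2292 -0.3374  0.023 ]
scoop_lip 0.78 [321.  82.] [ 0.6195 -0.2329  0.023 ]
scoop 0.93 [608. 162.] [ 0.3414 -0.5609  0.    ]
scoop 0.92 [481. 261.] [ 0.2645 -0.3478  0.    ]
3.4167
```

```bash
python3 - <<'E'
from h import *
y=np.radians(-26.5); _,T=frame(y,0,-1); q=quat(T); g=np.array([.4995,-.1695,.033])
p=tcp_of(g,T)
move_ptp(list(p+[0,0,.12]),q); move_l(list(p),q,.12)
print(get_ft_force()); w0=get_ft_force()
command_gripper(.0,100); print(get_grip_width(),get_gripper_force())
move_l(list(p+[0,0,.03]),None,.06)
# lift with mouth up by 10 deg
O,T=frame(y,-.15,-1); move_l(list(tcp_of(g+[0,0,.17],T)),quat(T),.12)
print(get_ft_force(),get_grip_width(),get_time())
c=camera("wrist"); cv2.imwrite("pics/w2.png",c["img"])
c=camera("scene"); cv2.imwrite("pics/s2.png",cv2.resize(c["img"][100:300,150:450],(750,500)))
for n in("top","scene"):
    c=camera(n)
    for t,z in(("tub_handle",.115),("tub_corner",.004),("tub",0)): 
        for r in place_of(c,t)[:1]: print(n,t,r["confidence"],np.round(at_z(c,r["point"],z),4))
E
```

```text
[-0.05820272  0.22547691 -0.07949292]
0.016088068545423204 97.47256278991699
[-0.58440123  0.0074493  -2.12608673] 0.016196702161316943 9.8
top tub_handle 0.72 [0.5971 0.2081 0.115 ]
scene tub_handle 0.9 [0.6105 0.2137 0.115 ]
scene tub_corner 0.84 [0.7166 0.1941 0.004 ]
scene tub 0.82 [0.6082 0.2021 0.    ]
```

View pics/s2.png

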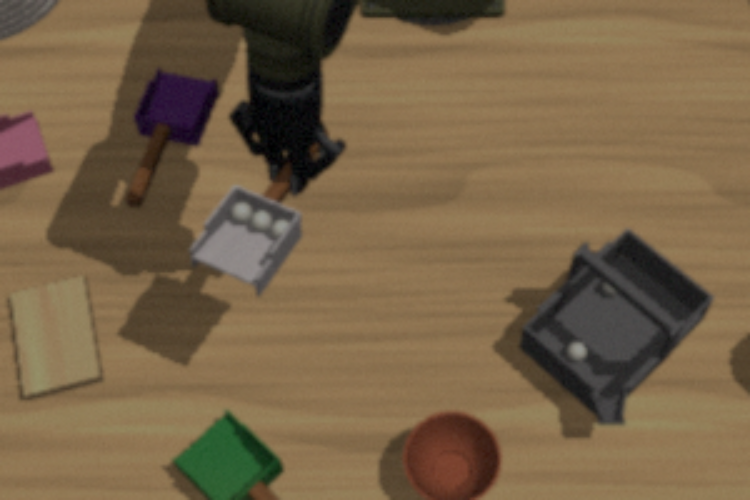

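The scoop is up with its three balls at the back wall (about (260,218) in the crop). The tub still has its two balls and the beak at lower right. Pouring from the tub's -x end.

```bash
python3 - <<'E'
from h import *
ty=np.radians(-40.5); tub=np.array([.6055,.208,0]); Oh=frame(ty)[0]
def pose(p,lx,lz):
    O,T=frame(ty,p,-1); g=tub+Oh@[lx,0,lz]+O@[-.138,0,.009]; return list(tcp_of(g,T)),quat(T)
move_l(*pose(-.15,-.12,.20),.2)
move_l(*pose(-.1,-.06,.125),.12)
P=np.arange(0,.96,.1)
for p in P: move_l(*pose(p,-.06,.115-.035*min(p/.5,1)),.05)
pause(.6)
print(get_time(),get_ft_force(),get_grip_width())
for n in("scene","top"):
    c=camera(n)
    print(n,[(round(r["confidence"],2),np.round(r["point"])) for r in boxes_of(c,"ball0_center")])
    if n=="scene": cv2.imwrite("pics/s3.png",cv2.resize(c["img"][120:320,280:500],(660,600)))
E
```

```text
18.125 [ 0.44092756 -0.37258201 -0.74761539] 0.016142028465830318
scene [(0.36, array([379., 232.]))]
top []
```

View pics/s3.png

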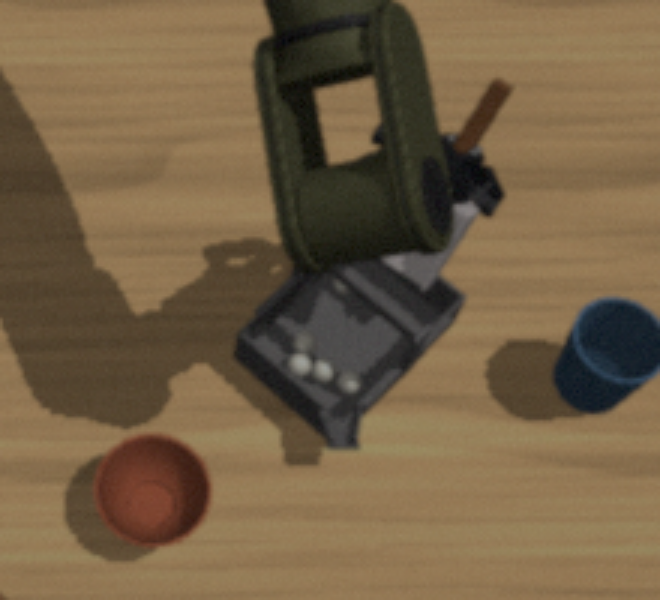

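All five balls are in the tub: four near the +x wall (300-350, 340-382 in the crop) and one at (342,285). Now laying the scoop back where it was.

```bash
python3 - <<'E'
from h import *
ty=np.radians(-40.5); tub=np.array([.6055,.208,0]); Oh=frame(ty)[0]
def pose(p,lx,lz):
    O,T=frame(ty,p,-1); g=tub+Oh@[lx,0,lz]+O@[-.138,0,.009]; return list(tcp_of(g,T)),quat(T)
move_l(*pose(.6,-.07,.12),.12)
move_l(*pose(.0,-.10,.17),.12)
_,T=frame(np.radians(-26.5),0,-1); q=quat(T); p=tcp_of([.4995,-.1695,.033],T)
move_l(list(p+[0,0,.12]),q,.25)
move_l(list(p+[0,0,.02]),None,.12); move_l(list(p+[0,0,.0005]),None,.03)
print(get_ft_force())
command_gripper(.05,60); command_gripper(.085); move_l(list(p+[0,0,.15]),None,.15)
# look at the tub from above
_,T=frame(ty+np.pi/2,0,1)
move_ptp([.605,.208,.34],quat(T))
c=camera("wrist"); cv2.imwrite("pics/w4.png",c["img"])
for t,z in(("tub_handle",.115),("tub_corner",.004),("tub",0)): 
    for r in place_of(c,t)[:2]: print(t,r["confidence"],np.round(r["point"]),np.round(at_z(c,r["point"],z),4))
for d in(-.067,0,.067): print(d,np.round(proj(c,tub+[0,0,.115]+Oh@[0,d,0])))
c=camera("scene")
for t,z in(("scoop_grip",.032),("scoop_lip",.023)): 
    for r in place_of(c,t)[:4]: print(t,r["confidence"],np.round(at_z(c,r["point"],z),4))
cv2.imwrite("pics/s4.png",c["img"])
print(get_time())
E
```

```text
[-0.248149    0.63658755  0.13236348]
tub_handle 0.88 [316. 168.] [0.6023 0.2075 0.115 ]
tub_handle 0.63 [478. 179.] [0.7441 0.0697 0.115 ]
tub_corner 0.82 [381. 119.] [0.7086 0.1845 0.004 ]
tub 0.55 [314. 152.] [0.5999 0.2111 0.    ]
-0.067 [318. 218.]
0 [318. 166.]
0.067 [318. 108.]
scoop_grip 0.97 [ 0.8347 -0.1717  0.032 ]
scoop_grip 0.9 [ 0.3542 -0.3725  0.032 ]
scoop_grip 0.84 [ 0.496  -0.1767  0.032 ]
scoop_grip 0.72 [ 0.3802 -0.636   0.032 ]
scoop_lip 0.9 [ 0.7338 -0.2731  0.023 ]
scoop_lip 0.82 [ 0.6299 -0.2362  0.023 ]
scoop_lip 0.8 [ 0.3291 -0.5224  0.023 ]
scoop_lip 0.72 [ 0.2191 -0.3273  0.023 ]
28.1167
```

View pics/w4.png

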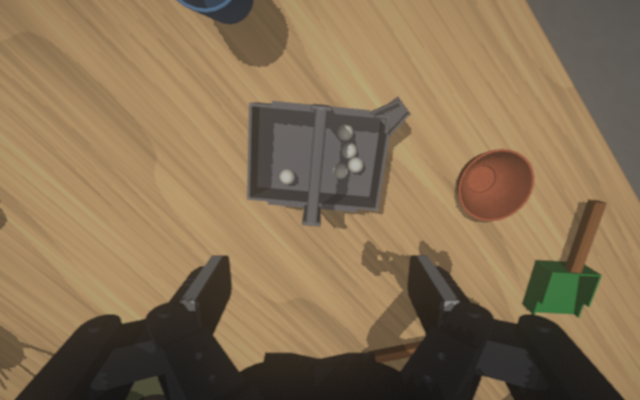

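View pics/s4.png

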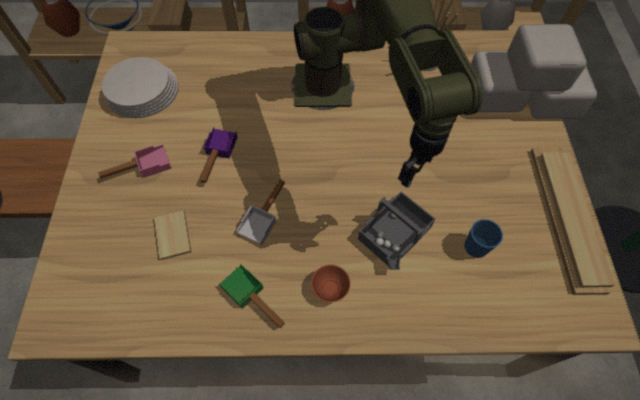

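Five balls are in the tub and the scoop lies empty and upright. The bar runs from (312,222) to (321,108) in the wrist picture, about 4° off my yaw, so I'll correct for that, grasp, lift and tilt slowly.

```bash
python3 - <<'E'
from h import *
c=camera("wrist")
a,b=at_z(c,(312,218),.124),at_z(c,(320,112),.124); d=b-a
ty=np.arctan2(d[1],d[0])-np.pi/2; m=(a+b)/2
print(a,b,np.linalg.norm(d),np.degrees(ty))
g=np.array([m[0],m[1],.115])
hp=place_of(c,"tub_handle")[0]["point"]; print(at_z(c,hp,.115))
g[:2]=(g[:2]+at_z(c,hp,.115)[:2])/2; print("grip",g)
_,T=frame(ty+np.pi/2,0,1); q=quat(T)
np.save("t.npy",np.r_[g,ty])
p=tcp_of(g,T)
move_l(list(p+[0,0,.06]),q,.2); move_l(list(p),None,.1); print(get_ft_force())
command_gripper(0,110); print(get_grip_width(),get_gripper_force())
move_l(list(p+[0,0,.13]),None,.08); print(get_ft_force(),get_grip_width())
ax=np.array([-np.sin(ty+np.pi/4),np.cos(ty+np.pi/4),0])
for t in np.radians(np.arange(1,27.1,1)):
    Tt=R.from_rotvec(t*ax).as_matrix()@T
    # pivot 60 mm below the bar so that each step has a path length
    piv=g+[0,0,.13-.1]; gp=piv+R.from_rotvec(t*ax).as_matrix()@[0,0,.1]
    move_l(list(tcp_of(gp,Tt)),quat(Tt),.015)
pause(1)
print(get_time(),get_ft_force(),get_grip_width())
c=camera("wrist"); cv2.imwrite("pics/w5.png",c["img"])
c=camera("scene"); cv2.imwrite("pics/s5.png",cv2.resize(c["img"][120:320,280:500],(660,600)))
E
```

```text
[0.55862618 0.16491421 0.124     ] [0.64855473 0.25514017 0.124     ] 0.1273886479461861 -44.905411101728205Traceback (most recent call last):
  File "<stdin>", line 7, in <module>
IndexError: list index out of range
```

```bash
python3 - <<'E'
from h import *
g=np.array([.603,.209,.115]); ty=np.radians(-44.5)
_,T=frame(ty+np.pi/2,0,1); q=quat(T); p=tcp_of(g,T)
move_l(list(p+[0,0,.06]),q,.2); move_l(list(p),None,.1); print(get_ft_force())
command_gripper(0,110); print(get_grip_width(),get_gripper_force())
move_l(list(p+[0,0,.13]),None,.08); print(get_ft_force(),get_grip_width(),get_time())
ax=np.array([-np.sin(ty+np.pi/4),np.cos(ty+np.pi/4),0])
for t in np.radians(np.arange(2,26.1,2)):
    M=R.from_rotvec(t*ax).as_matrix(); Tt=M@T
    gp=g+[0,0,.03]+M@[0,0,.1]
    move_l(list(tcp_of(gp,Tt)),quat(Tt),.012)
pause(1)
print(get_time(),get_ft_force(),get_grip_width())
c=camera("wrist"); cv2.imwrite("pics/w5.png",c["img"])
c=camera("scene"); cv2.imwrite("pics/s5.png",cv2.resize(c["img"][120:320,280:500],(660,600)))
E
```

```text
[0.39151426 0.0139121  0.21706278]
0.012319210328185535 108.00277590751648
[ 0.8446737   0.72166888 -4.26439546] 0.012168810146073603 32.4667
38.45 [-0.54306244  0.23196326 -4.64012757] 0.01208696584853576
```

View pics/w5.png

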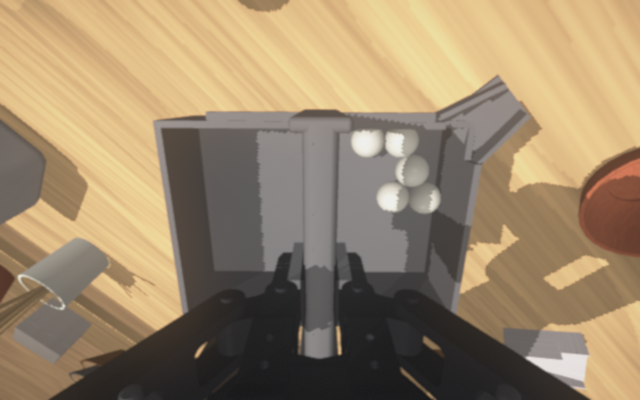

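View pics/s5.png

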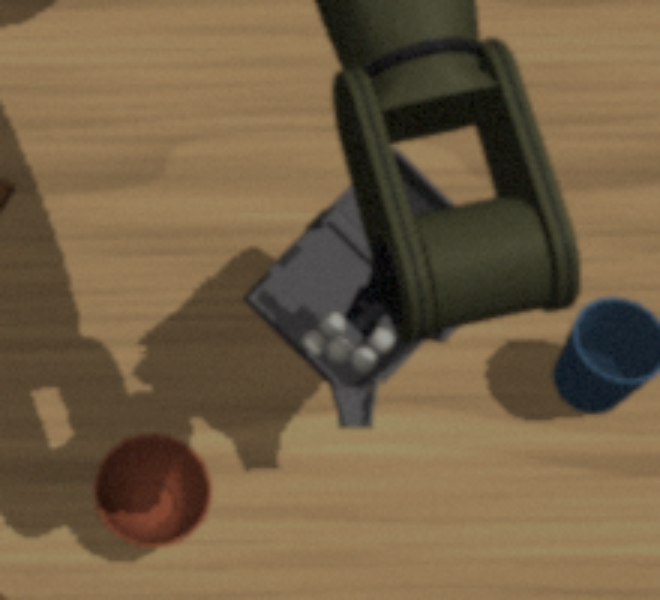

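In the wrist picture all five balls are bunched below the beak (360-425, 142-198), the farthest about 70 mm from the floor corner. The tub is tilted 26°, its corner is about 85 mm above the table, and it is clear of the bowl and the pot. Handing in.

```bash
python3 - <<'E'
from h import *
print(np.abs(get_joint_velocities()).max(),job_done(),get_time())
E
```

```text
the job is handed in; nothing more can be done
the job is handed in; nothing more can be done
```

I handed the job in at about 38 s with all five balls bunched in the beak corner, the tub held tilted at about 26° and the empty scoop lying upright on the table; no verdict came back.

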